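# Uncouple the cart drawbar on the bench hitch and hold it up

## Robot

A 6-joint arm with a two-finger parallel gripper is mounted at the origin on the work surface. World frame = base frame: x ahead of the robot, y to its left, z up, the work surface at z = 0. Lengths are in m, angles in degrees, forces in N, time in s.
With the tool pointing down it reaches from about 0.3 to 0.75 m from the base axis. Payload 8.5 kg.
Tool frame: the origin (TCP) lies where the fingers leave the gripper's body, on its centre line; the fingertips stand 73 mm ahead of it and the grasp point (between the pads) lies 54 mm ahead of it (arm.grasp_offset is the distance from the TCP to the grasp point, in m); z points along the fingers, y is the line along which they close (so a half turn about z gives the same grasp; the last joint's range is limited). The gripper opens to 85 mm and grips with 20 to 120 N. Pads are 22 mm wide; open, the fingers measure 114 mm over their backs; the gripper's body (76 mm by 85 mm) begins 54 mm behind the grasp point. The pads swing forward as they close: fully open they stand 13 mm farther back than shut.
Start: joints at [58.138, 21.807, 74.336, -0, 83.858, -12.336], TCP at [0.184, 0.518, 0.304] pointing down, gripper open.
Joint ranges: [-178.18, 178.18], [-50.72, 133.34], [12.68, 142.11], [-81.47, 261.47], [9.98, 163.14], [-165.26, 165.26]. Speed limits (degrees/s): [136.94, 136.94, 180, 180, 180, 180].

## Interface

Orientations are given as a 3x3 rotation matrix whose columns are the frame's x, y, z axes.
In Python, from workcell import arm, effector, viewer, order gives the robot as it stands. Calls block until the motion is done:
- arm.move_to(position, orientation): joint-space move of the TCP to a pose.
- arm.move_straight(position, orientation=None, max_speed=0.15, until_force=None): straight line of the TCP; orientation=None keeps the orientation; max_speed is the mean speed in m/s. With until_force (N) it stops when the force on the tool has changed by that much, and returns True; else False.
- arm.move_joints(angles): joint-space move.
- effector.move_gripper(opening, grip_force=None): finger opening in m; grip_force is the grip in N (None keeps the last); returns when the fingers have stopped.
- arm.pause(seconds).
- arm.inverse_kinematics(position, orientation): joint angles nearest the present ones, or None.
- arm.observe(): the state.
- viewer.get_image(name): name is "side" or "top"; returns the picture (384x512x3 uint8, red, green, blue); there is no depth.
- viewer.camera_params(name): a dict with "fovy" (degrees; the focal length in pixels is half the picture's height over the tangent of half this angle, whatever the lens; pixels are square), "cx", "cy" (the principal point, pixels), "k1" (the pictures are not rectified: a ray, as slopes to the right and down, at radius r is drawn at 1 + k1 r^2 times it, then the intrinsics apply), "pose" (4x4, takes a point from camera to world coordinates). Camera axes: x right, y up, looking along -z (the intrinsics and any distortion apply to the point x, -y, -z); pixel columns grow to the right and rows downward; lengths in m; the calibration is good to about 2 mm. A picture is of the moment at which its call begins. camera_params takes no time and is no camera call.
A pose or a line that the arm cannot do raises arm.PlanningError and nothing moves.
- order.close_job(): hands the job in; it is judged then, once.
Trained networks look in the newest picture that a camera, given by its name, has taken for a name from the list of things; names that differ only in an ending like _2 or _b are one class to them, and where a whole thing is asked for, a point or a joint stands for the part that bears it (a point fixed in the world has none). Each returns a list of dicts, best first, with "confidence" (0 to 1); they miss things now and then, are a little off and sometimes report something else, mostly with a low value. They report only what shows in the picture. A call takes as long as a camera call. They do not tell look-alikes from the thing itself.
- viewer.cut_out(camera, target): "pixels" (384x512 bool, what is visible of it) and "rect" ([centre column, centre row, width, height] in pixels, round what is visible of it).
The state is a dict: "time_s": time; "q": joint angles; "joint_velocities": joint speeds; "joint_efforts": joint torques, N m; "ee_pos": TCP position; "ee_rot": TCP orientation; "force": force on the tool from outside, world axes, zero at the start; "moment": the same for the moment, N m; "width": finger opening in m; "finger_force": force on a finger pad.
Only numpy, scipy, OpenCV 4.12 (cv2) and the standard library are available. Lean on these libraries where they do the work, as an engineer would, in place of code of your own. Each camera call takes 0.05 s, during which the arm holds its last target. There are 200 camera calls.

## Task

Take the small paint tin by its handle off the drawbar and stand it upright on the round rubber pad, then let go of it. Then pull the hitch latch's T-handle sideways, away from the coupler, against its spring as far as it goes, and with it pulled lift the drawbar's coupler off the ball, about 90 mm up. Finish while still holding the drawbar raised and still; leave the tape measure, the wood offcut and the glue jar alone.

Things in the scene. Friction and masses are not known exactly. Their poses are not given: they have to be found in the camera images.
- stand: Hitch stand, fixed to the bench: grey base plate 360 x 120 x 18 mm carrying an upright stud with a 50 mm steel ball and, 260 mm further along +x, a hinge bracket. Origin under the ball's centre, at bench height; x runs from the ball to the bracket, y is the direction in which the latch pulls, z up. Ball centre 63 mm above the bench; its flat underside (40 mm across) is at 48 mm.
- tongue: Drawbar (tongue): 40 mm square aluminium tube ending in a dark steel coupler (72 x 68 mm, top 98 mm above bench, dome 5 mm higher) over the ball. Origin on its level hinge pin, 260 mm from the ball and 75 mm above the bench; axes as the stand's at rest. Raising turns it about its +y; its tilt is the angle raised (0 to 0.8 rad). With latch about 0.8 kg, 4 N to lift at the coupler; falls back if let go.
- socket (a point): Point of the drawbar that lies at the ball's centre when coupled (63 mm above the bench, 260 mm from the hinge); its rise is how far the coupler is raised. While latched it rises no more than about 3 mm; 90 mm up is 0.35 rad of tilt.
- latch (a joint): Hitch latch, a steel slide on the coupler's +y side, with a jaw under the ball's flat underside. 0 = latched, grows as it is pulled along the drawbar's +y, stop at 0.018 m. The jaw is free of the ball beyond about 0.015 m. Spring back to 0: 3.5 N at 0, 9.8 N at the stop. It rises with the drawbar.
- latch_handle (a point): Centre of the latch's black T-handle bar, 60 mm long (along the drawbar's x), 14 mm wide (along y), 18 mm high; at rest 129 mm above the bench and 39 mm to +y of the ball's centre, on a 6 mm thick, 24 mm wide upright. It moves with the latch and the drawbar. Below the bar to the coupler's top there are 22 mm free.
- tin: White paint tin with lid, 72 mm across, 76 mm high, 0.28 to 0.56 kg, with a rigid upright arched handle in its x-z plane. Origin at the centre of its underside, z up. Loose; it starts on the drawbar's 80 mm square step plate, top 101 mm above the bench, 130 mm from the ball towards the hinge.
- tin_handle (a point): Middle of the tin's wooden handle grip, a bar 14 mm thick and 44 mm long along the tin's x, 124 mm above the tin's underside; the bar centre is 48 mm above the lid.
- pad: Round black rubber pad, 130 mm across, 5 mm thick, fixed to the bench left or right of the stand. Origin at the centre of its underside.
- tape: Tape measure, 70 x 40 x 62 mm, yellow and black, loose on the bench; leave alone. Origin under its centre.
- offcut: Softwood offcut 160 (x) x 40 x 19 mm, loose on the bench; leave alone. Origin under its centre.
- jar: White glue jar with black lid, 72 mm across, 90 mm high, loose on the bench; leave alone. Origin under its centre.
Mind the look-alikes: they are no part of the job. There is more than one size of the pad; the one meant has the size given above.

How it is judged:
By the outcome, as a careful person would: the job done as asked, in the order asked, and still so for the second after the job is handed in, while the arm keeps its last pose, push and grip.
It also fails if it takes over 58 s, if anything falls off the work surface, if the arm or the gripper's body presses on something with over 40 N, if the wrist force passes 120 N, or if a joint passes its speed limit or range.

## Working session

There is one attempt and no reset: what is moved stays moved. The work goes in short steps, each a Python script; the robot and the scene stay as the last script left them, time stands still between calls to the robot, and variables do not carry over. Pictures are saved under pics/ and viewed, at most 10 in all, crops included, and the job is handed in when it is done.

```bash
mkdir -p pics; cat > h.py <<'E'
import numpy as np, cv2
from workcell import arm, effector, viewer, order
def ray(cam,u,v):
    p=viewer.camera_params(cam); f=192/np.tan(np.radians(p["fovy"])/2)
    d=np.array([(u-p["cx"])/f,(v-p["cy"])/f]); s=d.copy()
    for _ in range(30): s=d/(1+p["k1"]*(s@s))
    T=np.array(p["pose"]); w=T[:3,:3]@np.array([s[0],-s[1],-1.]); return T[:3,3],w
def at_z(cam,u,v,z):
    o,w=ray(cam,u,v); return o+w*(z-o[2])/w[2]
def proj(cam,X):
    p=viewer.camera_params(cam); f=192/np.tan(np.radians(p["fovy"])/2)
    T=np.array(p["pose"]); c=T[:3,:3].T@(np.array(X)-T[:3,3]); s=np.array([c[0],-c[1]])/-c[2]
    s=s*(1+p["k1"]*(s@s)); return s*f+[p["cx"],p["cy"]]
def save(cam,name):
    im=viewer.get_image(cam); cv2.imwrite(f"pics/{name}.png",im[:,:,::-1]); return im
E
python3 - <<'E'
from h import *
np.set_printoptions(precision=3,suppress=True)
a=save("top","top0");b=save("side","side0")
cv2.imwrite("pics/both0.png",np.hstack([a,b])[:,:,::-1][:, :])
for c in("top","side"):
    p=viewer.camera_params(c);print(c,p["fovy"],p["cx"],p["cy"],p["k1"],np.array(p["pose"])[:3].round(3).tolist())
    for n in("stand","tongue","latch_handle","tin","tin_handle","pad","tape","offcut","jar"):
        print(n,[(round(d["confidence"],2),np.round(d["rect"]).astype(int).tolist()) for d in viewer.cut_out(c,n)[:3]])
E
```

```text
top 56.909075113532595 258.92112104703506 193.34731342335303 -0.01201412569953982 [[-0.005, 0.996, -0.09, 0.438], [-1.0, -0.003, 0.016, 0.06], [0.016, 0.09, 0.996, 1.188]]
stand [(0.87, [267, 164, 53, 109]), (0.37, [269, 158, 35, 98])]
tongue [(0.62, [271, 155, 34, 103]), (0.45, [180, 212, 41, 40]), (0.37, [365, 216, 25, 21])]
latch_handle [(0.52, [260, 197, 9, 18]), (0.43, [181, 212, 39, 38])]
tin [(0.78, [268, 154, 29, 31])]
tin_handle [(0.76, [267, 147, 21, 32]), (0.47, [269, 157, 33, 100])]
pad [(0.95, [169, 271, 51, 52]), (0.74, [180, 211, 42, 40]), (0.74, [119, 237, 53, 52])]
tape [(0.69, [365, 213, 28, 26])]
offcut [(0.66, [385, 172, 23, 50])]
jar [(0.6, [151, 158, 30, 26]), (0.29, [269, 151, 28, 34])]
side 43.76576817186827 257.7273146141063 195.54273550153079 -0.042819897483807844 [[0.999, 0.027, -0.028, 0.49], [-0.039, 0.677, -0.735, -0.922], [-0.001, 0.735, 0.678, 1.04]]
stand [(0.66, [301, 230, 130, 64])]
tongue [(0.95, [302, 222, 112, 41])]
latch_handle [(0.76, [258, 204, 25, 19])]
tin [(0.83, [306, 204, 29, 49])]
tin_handle [(0.67, [304, 201, 26, 44])]
pad [(0.93, [188, 174, 48, 34]), (0.84, [243, 176, 39, 23]), (0.67, [219, 142, 51, 29])]
tape [(0.94, [241, 328, 31, 38])]
offcut [(0.62, [306, 364, 74, 33])]
jar [(0.58, [289, 149, 22, 32]), (0.3, [240, 328, 34, 33])]
```

View pics/top0.png

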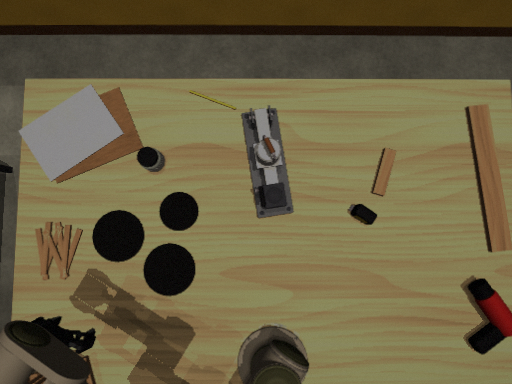

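View pics/side0.png

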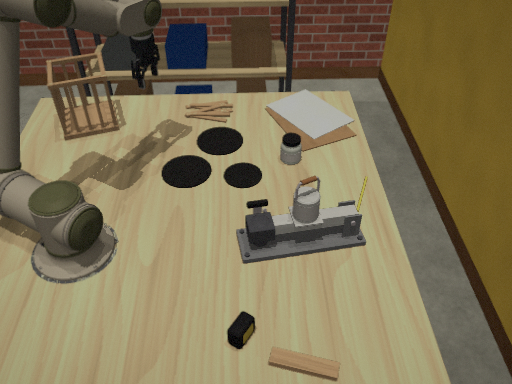

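The top picture shows three black discs, at (169,271), (180,211) and (119,237). The drawbar is at about (268,160) with the tin on it at (268,152), and the T-handle is at (260,197). Next I measure the disc diameters and the stand's pose.

```bash
python3 - <<'E'
from h import *
np.set_printoptions(precision=4,suppress=True)
im={c:viewer.get_image(c) for c in("top","side")}
def outline(c,m,z):
    k,_=cv2.findContours(m.astype(np.uint8),cv2.RETR_EXTERNAL,cv2.CHAIN_APPROX_NONE)
    k=max(k,key=cv2.contourArea)[:,0]; return np.array([at_z(c,u,v,z)[:2] for u,v in k])
for c in im:
    g=im[c].max(2)
    for d in viewer.cut_out(c,"pad")[:3]:
        u,v,w,h=d["rect"]
        # dark threshold
        M=np.zeros((384,512),bool); M[int(v-h/2-4):int(v+h/2+5),int(u-w/2-4):int(u+w/2+5)]=1
        n,l,s,ce=cv2.connectedComponentsWithStats((M&(g<60)).astype(np.uint8)); 
        i=1+np.argmax(s[1:,4])
        for nm,mm in(("net",d["pixels"]),("dark",l==i)):
            P=outline(c,mm,.005); (e,ax,an)=cv2.fitEllipse((P*1000).astype(np.float32))
            ys,xs=np.nonzero(mm); 
            print(c,np.round([u,v]),nm,"ctr",np.round(e),"axes(contour)",np.round(ax,1))
for n,z in(("tin_handle",.225),("latch_handle",.138),("tin",.17),("stand",.018),("tongue",.098)):
  for c in im:
    for d in viewer.cut_out(c,n)[:1]:
        P=(outline(c,d["pixels"],z)*1000).astype(np.float32); print(n,c,cv2.minAreaRect(P))
for c,(u,v,w,h),n in(("top",(268,162,70,130),"t"),("side",(300,220,140,100),"s")):
    cr=im[c][v-h//2:v+h//2,u-w//2:u+w//2]; cr=cv2.convertScaleAbs(cr,alpha=1.6,beta=15)
    k=5; cv2.imwrite(f"pics/c{n}.png",cv2.resize(cr,None,fx=4.5,fy=4.5,interpolation=cv2.INTER_CUBIC)[:,:,::-1])
cr=im["top"][180:306,80:210]; cv2.imwrite("pics/cp.png",cv2.resize(cv2.convertScaleAbs(cr,alpha=1.6),None,fx=4,fy=4,interpolation=cv2.INTER_CUBIC)[:,:,::-1])
E
python3 - <<'E'
import cv2,numpy as np
a=cv2.imread('pics/ct.png');b=cv2.imread('pics/cs.png');b=cv2.resize(b,(480,343))
c=np.zeros((600,800,3),np.uint8);a=a[:585];c[:a.shape[0],:a.shape[1]]=a;c[:343,320:]=b;p=cv2.resize(cv2.imread('pics/cp.png'),(258,250));c[345:595,320:578]=p
cv2.imwrite('pics/m1.png',c)
E
```

```text
top [169. 270.] net ctr [295. 337.] axes(contour) [163.8 165.9]
top [169. 270.] dark ctr [297. 338.] axes(contour) [164.9 165.2]
top [180. 212.] net ctr [487. 309.] axes(contour) [120.7 127. ]
top [180. 212.] dark ctr [488. 309.] axes(contour) [124.4 125.3]
top [120. 237.] net ctr [406. 509.] axes(contour) [166.5 171.1]
top [120. 237.] dark ctr [407. 508.] axes(contour) [165.7 166.2]
side [220. 143.] net ctr [404. 506.] axes(contour) [165.3 170.9]
side [220. 143.] dark ctr [406. 503.] axes(contour) [163.3 164.9]
side [187. 173.] net ctr [294. 334.] axes(contour) [162.2 165.6]
side [187. 173.] dark ctr [296. 334.] axes(contour) [163.5 167.5]
side [243. 329.] net ctr [ 472. -284.] axes(contour) [56.3 99.7]
side [243. 329.] dark ctr [ 473. -282.] axes(contour) [ 54.8 100.2]
tin_handle top ((642.2138671875, 21.68124771118164), (70.48351287841797, 80.18760681152344), 63.25666809082031)
tin_handle side ((645.3435668945312, -51.7723388671875), (175.88555908203125, 65.0865249633789), 80.33672332763672)
latch_handle top ((524.6566162109375, 41.23193359375), (60.65486145019531, 25.11304473876953), 6.76433801651001)
latch_handle side ((526.1088256835938, 13.650798797607422), (60.37665557861328, 49.28730010986328), 9.51358413696289)
tin top ((470.24017333984375, -251.51954650878906), (78.06129455566406, 41.22850036621094), 57.004150390625)
tin side ((596.3419189453125, -464.358642578125), (43.7376594543457, 139.52137756347656), 72.56470489501953)
stand top ((652.9210205078125, 16.385520935058594), (371.0512390136719, 127.1672592163086), 8.414441108703613)
stand side ((653.0681762695312, 60.73939514160156), (381.4211120605469, 242.65887451171875), 7.438098430633545)
tongue top ((570.740478515625, 12.33770751953125), (158.37451171875, 90.35417938232422), 5.511512756347656)
tongue side ((645.4094848632812, -5.026702880859375), (161.48947143554688, 314.7821960449219), 87.71524810791016)
```

View pics/m1.png

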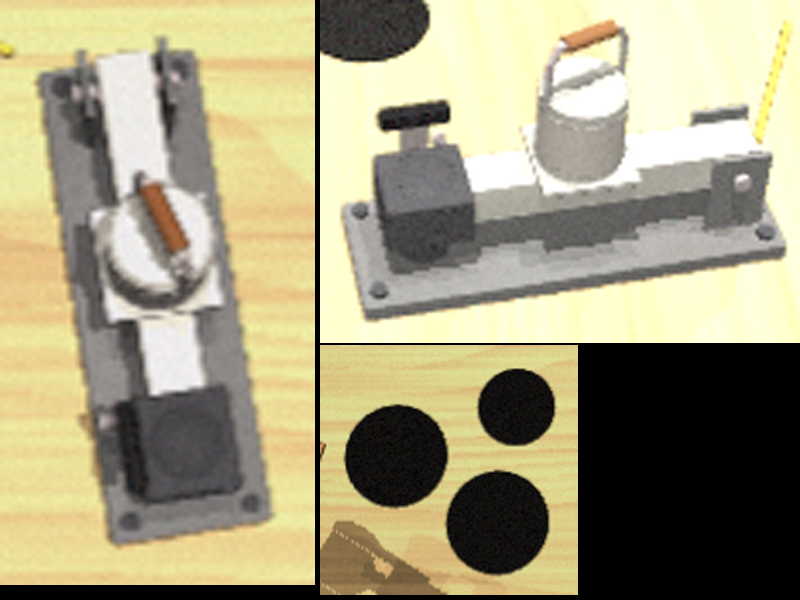

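Disc (180,211) measures about 125 mm plus one pixel of contour, so about 130 mm. The other two, at (169,271) and (119,237), are about 168 mm. The enlarged crop confirms that it is the smaller one, so the pad is at (0.488, 0.309). Next I triangulate the grip and bar and fit the stand.

```bash
python3 - <<'E'
from h import *
from scipy.optimize import least_squares
np.set_printoptions(precision=4,suppress=True)
tc=lambda p:(p[0]/4.5+233,p[1]/4.5+97); sc=lambda p:((p[0]-320)/3.43+230,p[1]/3.43+170)
C=np.array([at_z("top",*tc(p),.018)[:2] for p in((42,73),(195,52),(270,518),(112,543))])
m=C.mean(0); ax=(C[0]+C[1]-C[2]-C[3])/2; print("plate ctr",m,"len",np.linalg.norm(ax),"w",np.linalg.norm(C[0]-C[1]),"yaw",np.degrees(np.arctan2(ax[1],ax[0])))
def tri(a,b):
    (o,w),(p,x)=ray("top",*a),ray("side",*b); s=np.linalg.lstsq(np.c_[w,-x],p-o,rcond=None)[0]
    A,B=o+s[0]*w,p+s[1]*x; return (A+B)/2,np.linalg.norm(A-B)
print("bar",tri(tc((131,448)),sc((415,116))))
for z in(.129,): print("bar side at z",at_z("side",*sc((415,116)),z), [at_z("side",*sc(p),z) for p in((378,118),(450,107))])
# brown grip by colour
ims={c:viewer.get_image(c) for c in("top","side")}
cen={}
for c,(u,v) in(("top",(270,144)),("side",(308,180))):
    h=cv2.cvtColor(ims[c],cv2.COLOR_RGB2HSV).astype(int); M=np.zeros((384,512),bool); M[v-14:v+14,u-16:u+16]=1
    r=ims[c].astype(int); B=M&(r[...,0]-r[...,2]>50)&(r[...,0]<190)&(h[...,0]<16)
    n,l,s,ce=cv2.connectedComponentsWithStats(B.astype(np.uint8)); i=1+np.argmax(s[1:,4]); cen[c]=ce[i]; ys,xs=np.nonzero(l==i); 
    P=np.array([at_z(c,a,b,.225)[:2] for a,b in zip(xs,ys)]); e,V=np.linalg.eigh(np.cov(P.T)); print(c,ce[i],s[i],P.mean(0),"yaw",np.degrees(np.arctan2(V[1,1],V[0,1])),"len",np.sqrt(12*e))
print("grip",tri(cen["top"],cen["side"]))
for c in cen:
  for ang in(7.,8.,9.):
    a=np.radians(ang);x=np.array([np.cos(a),np.sin(a),0]); ball=np.r_[m,0]-.13*x
    print(c,ang,"ball",ball,"pred bar",proj(c,ball+[-.039*np.sin(a),.039*np.cos(a),.129]),"pred grip",proj(c,ball+.13*x+[0,0,.225]))
print(tc((131,448)),sc((415,116)),cen)
E
```

```text
plate ctr [0.6484 0.0132] len 0.35587137714434053 w 0.11646435762205394 yaw 8.319960783923195
bar (array([0.5257, 0.034 , 0.1269]), np.float64(0.002804261134489212))
bar side at z [0.527 0.032 0.129] [array([0.4972, 0.0309, 0.129 ]), array([0.5557, 0.0415, 0.129 ])]
top [269.2766 144.5745] [265 138   9  14  47] [0.6604 0.0158] yaw -154.06512191460754 len [0.0086 0.0424]
side [308.7333 179.5   ] [301 176  16   8  60] [0.6599 0.0181] yaw -154.85425050711004 len [0.0145 0.0437]
grip (array([0.6597, 0.0159, 0.2269]), np.float64(0.0004075900885386136))
top 7.0 ball [ 0.5193 -0.0026  0.    ] pred bar [261.4357 199.7185] pred grip [270.2438 148.8465]
top 8.0 ball [ 0.5196 -0.0049  0.    ] pred bar [262.2167 199.8418] pred grip [270.2438 148.8465]
top 9.0 ball [ 0.52   -0.0071  0.    ] pred bar [262.9997 199.9516] pred grip [270.2438 148.8465]
side 7.0 ball [ 0.5193 -0.0026  0.    ] pred bar [253.1628 202.9291] pred grip [304.5416 180.8317]
side 8.0 ball [ 0.5196 -0.0049  0.    ] pred bar [253.0531 203.5156] pred grip [304.5416 180.8317]
side 9.0 ball [ 0.52   -0.0071  0.    ] pred bar [252.958  204.1047] pred grip [304.5416 180.8317]
(262.1111111111111, 196.55555555555554) (257.69679300291546, 203.8192419825073) {'top': array([269.2766, 144.5745]), 'side': array([308.7333, 179.5   ])}
```

The grip is at (0.660, 0.016, 0.226) with yaw about 25.5°. Its expected height is 0.225, so that agrees. The bar is at (0.526, 0.034, 0.127) with yaw about 8.3°, against an expected height of 0.129. Now the tin.

```bash
cat >> h.py <<'E'
def R(yaw,flip=1):
    a=np.radians(yaw); y=flip*np.array([-np.sin(a),np.cos(a),0]); z=np.array([0,0,-1.]); return np.c_[np.cross(y,z),y,z]
E
python3 - <<'E'
from h import *
np.set_printoptions(precision=3,suppress=True)
P=[.660,.016,.279]
for f in(1,-1): print(f,arm.inverse_kinematics(P,R(25.5,f)),arm.inverse_kinematics([.488,.309,.183],R(25.5,f)),arm.inverse_kinematics([.526,.034,.183],R(8.3,f)))
def cost(f):
    q=arm.inverse_kinematics(P,R(25.5,f)); return 999 if q is None else abs(np.array(q)[5]-arm.observe()["q"][5])
f=min((1,-1),key=cost)
effector.move_gripper(.05,40)
arm.move_to([.660,.016,.36],R(25.5,f)); arm.move_straight(P,max_speed=.08,until_force=15)
print(arm.observe()["ee_pos"],arm.observe()["force"])
effector.move_gripper(0,45); s=arm.observe(); print(f,s["width"],s["finger_force"],s["force"],s["time_s"])
save("side","g1")
E
```

```text
1 [  -8.863   34.118   57.17    -0.      88.712 -124.363] [ 20.604  30.902  80.331  -0.     68.767 -94.896] [  -9.182   26.574   88.625   -0.      64.8   -107.482]
-1 [-8.863 34.118 57.17  -0.    88.712 55.637] [20.604 30.902 80.331 -0.    68.767 85.104] [-9.182 26.574 88.625 -0.    64.8   72.518]
[0.66  0.016 0.28 ] [0.433 0.944 0.558]
-1 0.012070358111940205 43.83262038230896 [ 0.475 -0.974  1.951] 6.3
```

```bash
python3 - <<'E'
from h import *
np.set_printoptions(precision=3,suppress=True)
Q=R(25.5,-1)
arm.move_straight([.660,.016,.36],max_speed=.1); s=arm.observe(); print(s["force"],s["width"])
im=save("side","lift")
arm.move_straight([.488,.309,.36],max_speed=.2)
arm.move_straight([.488,.309,.20],max_speed=.1)
print(arm.move_straight([.488,.309,.176],max_speed=.02,until_force=4)); s=arm.observe(); print(s["ee_pos"],s["force"],s["time_s"])
b=save("side","place"); t=viewer.get_image("top")
k=lambda i,u,v:cv2.resize(i[v-60:v+60,u-60:u+60],(400,400),interpolation=cv2.INTER_CUBIC)
cv2.imwrite("pics/m2.png",np.hstack([k(b,245,160),k(t,185,205)])[:,:,::-1])
E
```

```text
[-0.296 -0.728 -3.999] 0.012738773064053441
True
[0.488 0.309 0.183] [-0.418 -1.606  4.307] 11.775
```

View pics/m2.png

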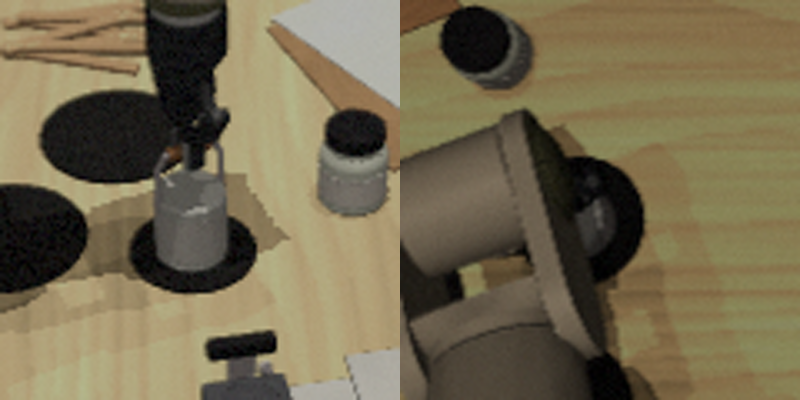

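The side crop shows the tin standing upright, centred on the pad, with contact at the expected height. I release it, move above the T-handle and check.

```bash
python3 - <<'E'
from h import *
np.set_printoptions(precision=3,suppress=True)
effector.move_gripper(.05); arm.move_straight([.488,.309,.30],max_speed=.15)
arm.move_to([.526,.034,.26],R(8.3,-1)); effector.move_gripper(.045,60)
s=arm.observe(); print(s["ee_pos"],s["force"],s["time_s"])
b=save("side","pre"); t=save("top","pret")
k=lambda i,u,v:cv2.resize(i[v-50:v+50,u-50:u+50],(400,400),interpolation=cv2.INTER_CUBIC)
cv2.imwrite("pics/m3.png",np.hstack([k(b,265,200),k(b,245,165)])[:,:,::-1])
print([(round(d["confidence"],2),np.round(d["rect"])) for d in viewer.cut_out("side","latch_handle")])
for w in(.526,.034),: print(proj("side",[*w,.129]))
E
```

```text
[0.526 0.035 0.26 ] [ 0.435 -0.64   0.383] 14.5667
[(0.79, array([258., 205.,  22.,  17.])), (0.61, array([242., 329.,  31.,  32.]))]
[257.317 203.34 ]
```

View pics/m3.png

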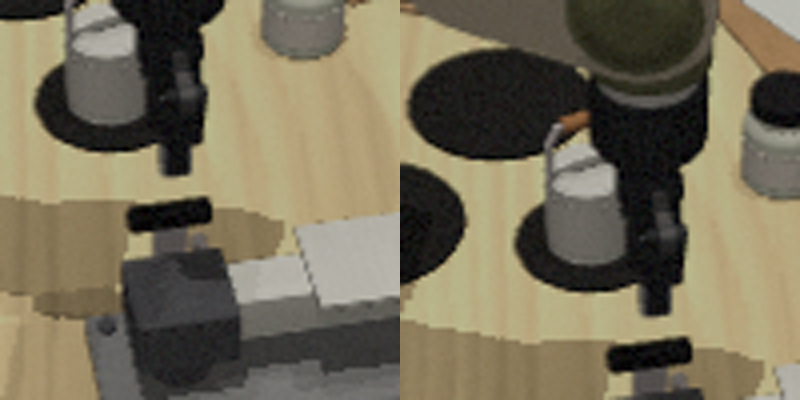

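The tin stands freely on the pad and the gripper is straight above the bar. Now I descend, grip and pull. The force during the pull should show the spring and then the stop.

```bash
python3 - <<'E'
from h import *
np.set_printoptions(precision=3,suppress=True)
print("contact",arm.move_straight([.526,.034,.184],max_speed=.06,until_force=8))
effector.move_gripper(0,60); s=arm.observe(); print(s["ee_pos"],s["force"],s["width"],s["finger_force"])
p=np.array(s["ee_pos"]); a=np.radians(8.3); n=np.array([-np.sin(a),np.cos(a),0])
for d in(.012,.016,.018,.020):
    arm.move_straight(p+d*n,max_speed=.03); s=arm.observe(); print(d,(np.array(s["ee_pos"])-p)@n,np.array(s["force"])@n,s["force"])
    if np.array(s["force"])@n<-20: break
print(s["time_s"]); np.save("p0.npy",p)
save("side","pull")
E
```

```text
contact False
[0.526 0.034 0.184] [-0.839 -0.763  3.697] 0.012603951302022435 61.69806361198425
0.012 0.011380088246114433 -7.311218625603078 [-0.555 -7.47   1.652]
0.016 0.01519908964960255 -9.007816802454405 [-0.734 -9.21   1.786]
0.018 0.017082113820585165 -8.258499115379768 [-1.434 -8.555  2.199]
0.02 0.018547412628470563 -12.380606371531844 [  0.16  -12.488   1.346]
17.85
```

The force rose along the spring to about 9 N at 17 mm, then 12.4 N at 18.5 mm, so the latch is at its stop. Now I lift along the arc about the hinge.

```bash
python3 - <<'E'
from h import *
from scipy.spatial.transform import Rotation as Rot
np.set_printoptions(precision=3,suppress=True)
p=np.load("p0.npy"); a=np.radians(8.3); n=np.array([-np.sin(a),np.cos(a),0]); x=np.array([np.cos(a),np.sin(a),0])
p=p+.020*n; H=p+.26*x; H[2]=.075
for th in np.arange(.05,.3501,.05):
    M=Rot.from_rotvec(n*th).as_matrix()
    arm.move_straight(H+M@(p-H),M@R(8.3,-1),max_speed=.06); s=arm.observe()
    f=np.array(s["force"]); print(round(th,2),s["ee_pos"],"along n",f@n,"x",f@x,"z",f[2],s["width"])
    if np.linalg.norm(f)>40: print("STOP");break
arm.pause(.5); s=arm.observe(); print(s["time_s"],s["force"])
b=save("side","up"); t=save("top","upt")
k=lambda i,u,v:cv2.resize(i[v-70:v+70,u-70:u+70],(400,400),interpolation=cv2.INTER_CUBIC)
cv2.imwrite("pics/m4.png",np.hstack([k(b,280,200),k(t,220,185)])[:,:,::-1])
E
```

```text
0.05 [0.529 0.053 0.197] along n -12.143153471937007 x -2.225246990363982 z -3.5420585311914152 0.012856344971500023
0.1 [0.535 0.054 0.209] along n -11.304363362800196 x -2.6241636165202493 z -3.5464475976294656 0.013345086890379481
0.15 [0.542 0.055 0.221] along n -12.074098318321271 x -2.204836718508589 z -2.0091813183542166 0.01251893474020355
0.2 [0.55  0.056 0.233] along n -12.524953428933049 x -3.8172772842611713 z -1.245810174208024 0.012907424795250129
0.25 [0.558 0.057 0.245] along n -11.056509409763853 x -3.0696596942532537 z -0.5020670903106137 0.01311125073627833
0.3 [0.567 0.059 0.256] along n -10.38852049789602 x -4.379350839010335 z -1.0305104896260893 0.012671577695547309
0.35 [0.576 0.06  0.266] along n -10.95011816534238 x -4.458571293198234 z -0.08821422345811913 0.013368206712175847
21.0833 [ -2.88  -11.565  -0.247]
```

View pics/m4.png

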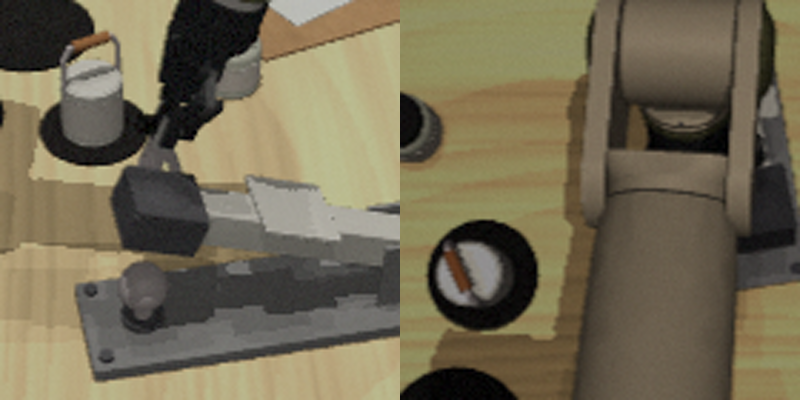

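The ball is bare and the coupler is up about 90 mm, held still with the latch at its stop. The tin stands on the pad. I'm handing in the job.

```bash
python3 -c "
from h import *
print(order.close_job())"
```

```text
the job is handed in; nothing more can be done
None
```

The job is handed in: the tin stands upright and released on the 130 mm pad, and the latch is pulled to its stop with the coupler held about 90 mm above the ball; the tape measure, offcut and glue jar were not touched.

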